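# Clear the printmaker's bench into its trays

## Task

Sort the printmaker's loose things into their trays: both gravers into the dark wooden tray with the red floor, both printing blocks into the pale wooden tray, and the ink tin into the blue tray with the white floor. Everything must end lying flat on its tray's floor, nothing on top of anything else, the blocks face up and the tin upright. Set things down rather than dropping them, never lay the tin over, and leave the cup and the brush where they are.

Things in the scene. Friction and masses are not known exactly. Their poses are not given: they have to be found in the camera images.
- graver_red_mid (a point): Graver with a bright red handle. Flat-bottomed palm graver (engraving tool) lying flat, 110 mm long along its own x: a mushroom knob 32 mm wide and 26 mm tall at the -x end (x -52 to -22 mm), a neck 18 mm wide (y) and 22 mm tall (x -22 to +21), a thin brass ferrule and a steel shank, 7 mm thick, to x = +58. Mass about 60 g. This point: middle of the neck, where it balances closely enough to be gripped across y, 11 mm above its flat underside; z up.
- graver_pale_mid (a point): Graver with a pale wooden handle. Flat-bottomed palm graver (engraving tool) lying flat, 110 mm long along its own x: a mushroom knob 32 mm wide and 26 mm tall at the -x end (x -52 to -22 mm), a neck 18 mm wide (y) and 22 mm tall (x -22 to +21), a thin brass ferrule and a steel shank, 7 mm thick, to x = +58. Mass about 60 g. This point: middle of the neck, where it balances closely enough to be gripped across y, 11 mm above its flat underside; z up.
- block_green_mid (a point): Printing block with a green lino face. Printing block lying face up: a pale wooden block 44 (x) x 60 (y) x 24 mm tall, mass about 70 g, with a cut leaf motif on top. This point: its centre, 12 mm above its underside; z up.
- block_grey_mid (a point): Printing block with a dark grey lino face. Printing block lying face up: a pale wooden block 44 (x) x 60 (y) x 24 mm tall, mass about 70 g, with a cut leaf motif on top. This point: its centre, 12 mm above its underside; z up.
- ink_tin_mid (a point): Round closed steel ink tin with a yellow label and yellow lid, standing upright: 54 mm diameter, 38 mm tall, mass about 160 g. This point: its centre, 19 mm above its underside; z up.
- graver_tray: Tray for gravers: dark wood with a dark red floor. Fixed shallow open tray, outside 150 (x) x 162 (y) x 25 mm high, walls 6 mm, floor 6 mm thick, so 138 x 150 mm inside and 19 mm deep. Origin: centre of its underside, on the table; z up, x and y along its sides.
- block_tray: Tray for printing blocks: pale wood, inside and out. Fixed shallow open tray, outside 150 (x) x 162 (y) x 25 mm high, walls 6 mm, floor 6 mm thick, so 138 x 150 mm inside and 19 mm deep. Origin: centre of its underside, on the table; z up, x and y along its sides.
- ink_tray: Tray for ink: blue walls with a white floor. Fixed shallow open tray, outside 150 (x) x 162 (y) x 25 mm high, walls 6 mm, floor 6 mm thick, so 138 x 150 mm inside and 19 mm deep. Origin: centre of its underside, on the table; z up, x and y along its sides.
- cup: White cup, 76 mm across and 75 mm tall, standing loose near the side of the work; to be left alone. Origin: centre of its underside.
- brush: Broad bench brush lying loose near the side of the work: pale wooden handle towards its own -x, black bristles towards +x, about 150 mm long (x -95 to +55 mm), 60 mm wide, 28 mm tall; to be left alone. Origin: on its underside where head meets handle.
Mind the look-alikes: they are no part of the job. Several things look just like the part that bears ink_tin_mid: the one meant starts farthest from the robot's base.

How it is judged:
By the outcome, as a careful person would: the job done as asked, in the order asked, and still so for the second after the job is handed in, with the robot touching nothing.
It also fails if it takes over 115 s, if anything falls off the work surface, if the arm or the gripper's body presses on something with over 40 N, if the wrist force passes 120 N, or if a joint passes its speed limit or range.

## Robot

A 6-joint arm with a two-finger parallel gripper is mounted at the origin on the work surface. World frame = base frame: x ahead of the robot, y to its left, z up, the work surface at z = 0. Lengths are in m, angles in rad, forces in N, time in s.
With the tool pointing down it reaches from about 0.375 to 0.975 m from the base axis. Payload 3.8 kg.
Tool frame: the origin (TCP) lies at the very end of the fingers, on their centre line; the grasp point (between the pads) lies 19 mm behind it; z points along the fingers, y is the line along which they close (so a half turn about z gives the same grasp; the last joint's range is limited). The gripper opens to 85 mm and grips with 20 to 120 N. Pads are 22 mm wide; open, the fingers measure 114 mm over their backs; the gripper's body (76 mm by 85 mm) begins 54 mm behind the grasp point. The pads swing forward as they close: fully open they stand 13 mm farther back than shut.
Start: joints at [1.101, 0.264, 1.604, -0, 1.274, -0.037], TCP at [0.283, 0.613, 0.231] pointing down, gripper open.
Joint ranges: [-2.63, 2.63], [-0.94, 2.18], [0.31, 2.57], [-1.31, 4.45], [0, 2.66], [-2.55, 2.55]. Speed limits (rad/s): [2.57, 2.57, 3.14, 3.14, 3.14, 3.14].

## Interface

Orientations are given as a rotation vector (axis times angle).
In Python, from workcell import monitor, viewer, job gives the robot as it stands. The module is installed in compiled form; this text tells all that it offers.
- The arm moves only by the tool step_arm, never from a script. Its argument "series" is one flat list of numbers, 4 for each row, row after row: the shift along the tool's x, y, z in m, then the turn about the tool's z in rad. A call has 1 to 8 rows; each row is the pose to reach, as a shift and turn from the pose commanded when the call began, along the tool's axes at that moment; what a row does not reach only later rows make up. A row lasts 1/8 s, in which the tool goes at most 62.5 mm and 10.7 degrees, less where a joint would pass 70% of its speed; a pose out of reach is approached as far as the arm can. A call with a gripper value outside its range is refused whole. "gripper" is the opening, from 0 (shut) to 1 (fully open), set as the call begins (left out, the last holds). The fingers move at their own pace and stop on an object; "newtons" is the grip in N (left out, the last holds). Time passes only in rows, so rows that repeat a pose let the fingers close. It gives the time, the measured TCP pose, the force, the opening and the grip force at its end, in the units of the state.
- monitor.read_state(): the state, without advancing time (a new reading comes with each control period).
- viewer.read_camera(name): name is "side" or "top" or "wrist"; returns a dict with "image" (384x512x3 uint8, red, green, blue), "intrinsics" (3x3 intrinsics, pixels), "T" (4x4, takes a point from camera to world coordinates); the wrist camera has in their place "hand_eye" (4x4, takes a point from camera to tool coordinates, whose origin is the TCP and whose axes are the flange's). Camera axes: x right, y up, looking along -z (the intrinsics and any distortion apply to the point x, -y, -z); pixel columns grow to the right and rows downward; lengths in m; the calibration is good to about 2 mm. A picture is of the moment at which its call begins: read the wrist's pose just before it. There is no depth.
- job.finish_job(): hands the job in; it is judged then, once.
Trained networks look in a picture, given as the dict that the camera call returned (one of the last four; its "shot" number tells which), for a name from the list of things; names that differ only in an ending like _2 or _b are one class to them, and where a whole thing is asked for, a point or a joint stands for the part that bears it (a point fixed in the world has none). Each returns a list of dicts, best first, with "score" (0 to 1); they miss things now and then, are a little off and sometimes report something else, mostly with a low value. They report only what shows in the picture. A call takes as long as a camera call. They do not tell look-alikes from the thing itself.
- viewer.boxes_of(picture, label): "extent" ([centre column, centre row, width, height] in pixels, round what is visible of it).
- viewer.spot_point(picture, label): "point" ([column, row] in pixels: a listed point, or the origin of a listed thing).
The state is a dict: "time": time; "q": joint angles; "joint_vel": joint speeds; "joint_torque": joint torques, N m; "tool_pos": TCP position; "tcp_rot": TCP orientation; "wrist_force": force on the tool from outside, world axes, zero at the start; "torque": the same for the moment, N m; "width": opening from 0.0 (shut) to 1.0 (fully open); "grip_force": force on a finger pad.
Only numpy, scipy, OpenCV 4.12 (cv2) and the standard library are available. Lean on these libraries where they do the work, as an engineer would, in place of code of your own. Each camera call takes 0.05 s, during which the arm holds its last target. There are 200 camera calls.

## Working session

There is one attempt and no reset: what is moved stays moved. The work goes in short steps, Python scripts to look and compute and a tool call to move; the robot and the scene stay as the last step left them, time stands still between calls to the robot, and variables do not carry over. Pictures are saved under pics/ and viewed, at most 14 in all, crops included, and the job is handed in when it is done.

Besides the shell and the picture viewer there is one more tool, called after "Request:" by a JSON object that holds its "op" and its "data", one argument or row to a line. step_arm: Moves the arm, as the interface text tells. Its arguments: {"type":"object","properties":{"series":{"type":"array"},"gripper":{"type":"number"},"newtons":{"type":"number"}},"required":["series"]}

```bash
mkdir -p pics; cat > h.py <<'E'
import numpy as np, cv2
from workcell import monitor, viewer, job
from scipy.spatial.transform import Rotation as R
def shot(n):
    s=monitor.read_state(); p=viewer.read_camera(n)
    if 'T' in p: T=np.array(p['T'])
    else:
        W=np.eye(4); W[:3,:3]=R.from_rotvec(s['tcp_rot']).as_matrix(); W[:3,3]=s['tool_pos']; T=W@np.array(p['hand_eye'])
    return p,T
def world(p,T,uv,z):
    K=np.array(p['intrinsics']); d=np.linalg.solve(K,[uv[0],uv[1],1.]); d=T[:3,:3]@(d*[1,-1,-1]); o=T[:3,3]
    return o+d*(z-o[2])/d[2]
def pix(p,T,X):
    c=T[:3,:3].T@(np.array(X)-T[:3,3]); c=c*[1,-1,-1]; v=np.array(p['intrinsics'])@c; return v[:2]/v[2]
def save(p,n): cv2.imwrite('pics/'+n+'.png',cv2.cvtColor(p['image'],cv2.COLOR_RGB2BGR))
E
python3 - <<'E'
from h import *
for c in ['top','side']:
    p,T=shot(c); save(p,c+'0'); print(c,{k:v for k,v in p.items() if k not in('image',)})
    for l,z in [('graver_red_mid',.011),('graver_pale_mid',.011),('block_green_mid',.012),('block_grey_mid',.012),('ink_tin_mid',.019),('graver_tray',0),('block_tray',0),('ink_tray',0),('cup',0),('brush',0)]:
        for d in viewer.spot_point(p,l)[:5]:
            if d['score']>.2: print(l,round(d['score'],2),np.round(d['point']),np.round(world(p,T,d['point'],z),3))
print(monitor.read_state())
E
```

```text
top {'intrinsics': array([[369.18153114,   0.        , 252.74293741],
       [  0.        , 369.18153114, 193.06438584],
       [  0.        ,   0.        ,   1.        ]]), 'T': array([[-0.02655975,  0.99583991, -0.08716339,  0.39604332],
       [-0.9995972 , -0.0273296 , -0.00765067,  0.00406313],
       [-0.01000098,  0.08692508,  0.99616465,  1.01948544],
       [ 0.        ,  0.        ,  0.        ,  1.        ]]), 'shot': 1}
graver_red_mid 0.62 [360. 230.] [ 0.377 -0.275  0.011]
graver_pale_mid 0.77 [207. 205.] [0.454 0.139 0.011]
block_green_mid 0.92 [257. 203.] [0.456 0.001 0.012]
block_grey_mid 0.92 [155. 231.] [0.387 0.281 0.012]
block_grey_mid 0.48 [259. 200.] [ 0.464 -0.006  0.012]
ink_tin_mid 0.82 [336. 261.] [ 0.295 -0.207  0.019]
ink_tin_mid 0.73 [306. 200.] [ 0.46  -0.132  0.019]
ink_tin_mid 0.69 [311. 237.] [ 0.361 -0.142  0.019]
ink_tin_mid 0.69 [244. 236.] [0.369 0.038 0.019]
graver_tray 0.65 [177. 142.] [0.636 0.221 0.   ]
graver_tray 0.37 [251. 140.] [0.635 0.013 0.   ]
block_tray 0.71 [338. 136.] [ 0.639 -0.23   0.   ]
ink_tray 0.9 [252. 139.] [0.637 0.01  0.  
[... 1300 characters left out ...]
157.] [0.395 0.283 0.   ]
{'time': 1.1, 'q': array([ 1.10110643e+00,  2.63902222e-01,  1.60399279e+00,  4.40960986e-05,
        1.27369441e+00, -3.68994759e-02]), 'joint_vel': array([-0.00041128,  0.00045349, -0.00092132, -0.00081181,  0.00010025,
       -0.00140524]), 'joint_torque': array([ 1.39228203e-03, -5.15086663e+01, -3.67730427e+01, -3.51513881e-05,
        7.26292128e-04,  7.50694994e-06]), 'tool_pos': array([0.28308724, 0.61277069, 0.23128212]), 'tcp_rot': array([-6.74543538e-01, -3.06828031e+00, -2.15181347e-05]), 'wrist_force': array([-0.65500371,  0.37468643, -0.2040512 ]), 'torque': array([ 0.01431803,  0.04785222, -0.01250011]), 'grip_force': 0.0, 'width': 1.0036247913461884}
```

```bash
python3 -c "
import cv2
a=cv2.imread('pics/top0.png')
cv2.imwrite('pics/c0.png',cv2.resize(a[90:290,60:460],(800,400),interpolation=cv2.INTER_CUBIC))
b=cv2.imread('pics/side0.png')
cv2.imwrite('pics/c1.png',cv2.resize(b[100:380,120:400],(600,600),interpolation=cv2.INTER_CUBIC))
"
```

```text
(no output)
```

View pics/c0.png

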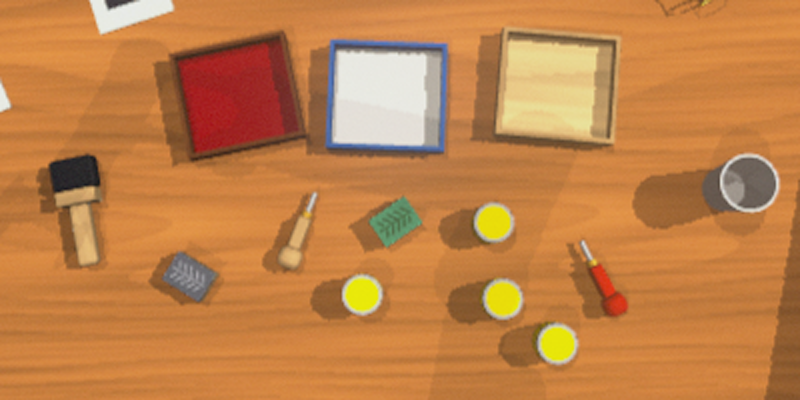

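View pics/c1.png

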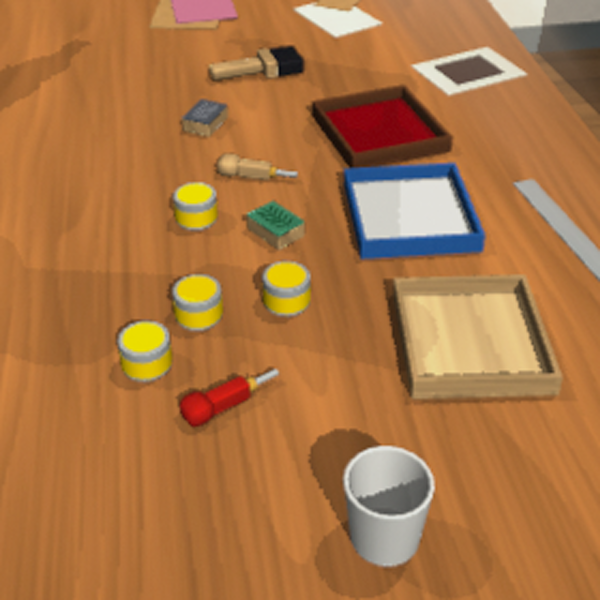

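The top crop shows four yellow tins, at top px (306,200), (311,237), (244,236) and (336,261). Their ranges from the base are 0.48, 0.39, 0.37 and 0.36 m. The one at (306,200), next to the green block, is farthest, so it is the one meant; both crops agree. I'll measure yaws and tray poses from colour masks.

```bash
cat >> h.py <<'E'
def hsv(p): return cv2.cvtColor(p['image'],cv2.COLOR_RGB2HSV)
def tool():
    s=monitor.read_state(); return s,R.from_rotvec(s['tcp_rot']).as_matrix()
def rel(x,y,z,yaw=None):
    """yaw: world angle (deg) of the closing line (tool y)"""
    s,M=tool(); d=M.T@(np.array([x,y,z])-s['tool_pos'])
    a=0
    if yaw is not None:
        cur=np.degrees(np.arctan2(M[1,1],M[0,1])); a=-((yaw-cur+90)%180-90)
        qq=s['q'][5]
        print('turn',round(np.radians(a),3),'q6',round(qq,2), 'cur',round(cur,1))
    print('shift',np.round(d,4),'tilt',np.round(M[2,2],5))
E
python3 - <<'E'
from h import *
p,T=shot('top'); h=hsv(p); H,S,V=[h[...,i].astype(int) for i in range(3)]
def rect(m,z,roi):
    k=np.zeros_like(m); x0,y0,x1,y1=roi; k[y0:y1,x0:x1]=m[y0:y1,x0:x1]
    n,l,st,c=cv2.connectedComponentsWithStats(k.astype(np.uint8)); i=1+np.argmax(st[1:,4]); v,u=np.where(l==i)
    W=np.array([world(p,T,(a,b),z)[:2] for a,b in zip(u,v)],np.float32)
    r=cv2.minAreaRect(W); b=cv2.boxPoints(r); e=b[1]-b[0]; f=b[2]-b[1]
    print(np.round(r[0],3),'e',np.round(np.linalg.norm(e),3),round(np.degrees(np.arctan2(e[1],e[0])),1),'f',np.round(np.linalg.norm(f),3),round(np.degrees(np.arctan2(f[1],f[0])),1))
redd=((H<6)|(H>174))&(S>180)
print('tray red');rect(redd&(V>60),.006,(140,100,215,172))
print('tray blue');rect((H>100)&(H<125)&(S>120),.025,(215,100,290,172))
print('red gr');rect(redd&(V>100),.012,(345,205,380,255))
print('green');rect((H>50)&(H<90)&(S>60),.024,(235,180,280,220))
print('grey');rect((S<90)&(V>30)&(V<200),.024,(135,210,175,245))
E
```

```text
tray red
[0.645 0.223] e 0.132 -79.7 f 0.135 10.3
tray blue
[0.641 0.071] e 0.143 -1.1 f 0.03 88.9
red gr
[ 0.365 -0.288] e 0.022 -67.3 f 0.068 22.7
green
[0.463 0.   ] e 0.056 -57.8 f 0.042 32.2
grey
[0.397 0.28 ] e 0.045 -32.6 f 0.061 57.4
```

Request:
{"op": "step_arm", "data": {
  "series": [-0.433,-0.42,-0.02,1.3,-0.433,-0.42,-0.02,1.3,-0.433,-0.42,-0.02,1.3,-0.433,-0.42,-0.02,1.3,-0.433,-0.42,-0.02,1.3,-0.433,-0.42,-0.02,1.3,-0.433,-0.42,-0.02,1.3,-0.433,-0.42,-0.02,1.3],
  "gripper": 1.0,
  "newtons": 40
}}

```text
time: 2.15
tool_pos: [0.4633, 0.1446, 0.2484]
tcp_rot: [2.395, 2.033, 0.002]
wrist_force: [1.0, 0.9, 0.5]
width: 1.005
grip_force: 0.0
```

```bash
python3 -c "
from h import *
p,T=shot('wrist');print(p['hand_eye']);save(p,'w0')
rel(.38,-.277,.2,-67.3)"
```

```text
[[-6.70192002e-04  9.48272259e-01  3.17457515e-01  8.31886080e-02]
 [ 9.99999603e-01  4.48925242e-04  7.70145200e-04  4.68807965e-04]
 [ 5.87792636e-04  3.17457905e-01 -9.48272183e-01 -1.42369632e-01]
 [ 0.00000000e+00  0.00000000e+00  0.00000000e+00  1.00000000e+00]]
turn 1.008 q6 0.41 cur -9.5
shift [-0.4229 -0.0163  0.0509] tilt -0.99998
```

Request:
{"op": "step_arm", "data": {
  "series": [-0.423,-0.016,0.05,1.01,-0.423,-0.016,0.05,1.01,-0.423,-0.016,0.05,1.01,-0.423,-0.016,0.05,1.01,-0.423,-0.016,0.05,1.01,-0.423,-0.016,0.05,1.01,-0.423,-0.016,0.05,1.01,-0.423,-0.016,0.05,1.01]
}}

```text
time: 3.2
tool_pos: [0.3778, -0.2711, 0.1976]
tcp_rot: [3.081, 0.614, -0.001]
wrist_force: [0.8, 0.4, -0.5]
width: 0.999
grip_force: 0.0
```

```bash
cat >> h.py <<'E'
def blob(p,T,m,z,minarea=150):
    m=cv2.morphologyEx(m.astype(np.uint8),cv2.MORPH_OPEN,np.ones((3,3),np.uint8))
    n,l,st,c=cv2.connectedComponentsWithStats(m)
    out=[]
    for i in range(1,n):
        if st[i,4]<minarea: continue
        v,u=np.where(l==i); W=np.array([world(p,T,(a,b),z)[:2] for a,b in zip(u,v)],np.float32)
        r=cv2.minAreaRect(W); b=cv2.boxPoints(r); e=b[1]-b[0]; f=b[2]-b[1]
        if np.linalg.norm(e)<np.linalg.norm(f): e,f=f,e
        print('blob',st[i],'mean',np.round(W.mean(0),4),'rect',np.round(r[0],4),'L',np.round([np.linalg.norm(e),np.linalg.norm(f)],4),'longang',round(np.degrees(np.arctan2(e[1],e[0])),1))
        out.append((r,W,e))
    return out
E
cat > gr.py <<'E'
import sys
from h import *
name=sys.argv[1]; p,T=shot('wrist'); save(p,'w_'+name)
h=hsv(p);H,S,V=[h[...,i].astype(int) for i in range(3)]
for d in viewer.spot_point(p,name)[:2]: print(round(d['score'],2),np.round(d['point']),np.round(world(p,T,d['point'],.011),4))
if 'red' in name: blob(p,T,((H<6)|(H>174))&(S>180)&(V>90),.011)
print(monitor.read_state()['tool_pos'])
E
python3 gr.py graver_red_mid
```

```text
0.96 [259. 168.] [ 0.3786 -0.2731  0.011 ]
blob [ 248  152   28   66 1251] mean [ 0.3591 -0.2841] rect [ 0.3622 -0.2836] L [0.0727 0.0296] longang 22.6
[ 0.37860816 -0.26830345  0.19772773]
```

View pics/w_graver_red_mid.png

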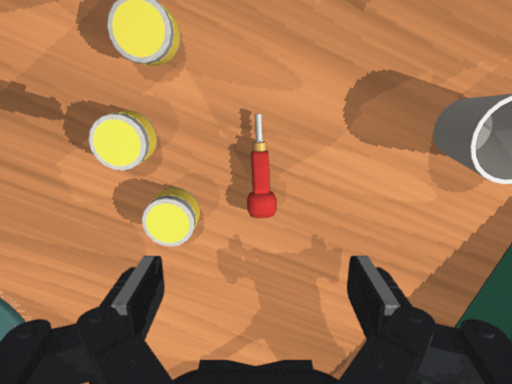

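The view shows the red graver centred at px (259,168), knob down and shank up, with nothing in the fingers' way. I'll descend onto it.

```bash
python3 -c "
from h import *
rel(.3775,-.2758,.005,-66.3)"
```

```text
turn -0.017 q6 0.5 cur -67.2
shift [-0.0039  0.0067  0.1927] tilt -1.0
```

Request:
{"op": "step_arm", "data": {
  "series": [-0.004,0.0065,0.06,-0.017,-0.004,0.0065,0.12,-0.017,-0.004,0.0065,0.16,-0.017,-0.004,0.0065,0.18,-0.017,-0.004,0.0065,0.192,-0.017,-0.004,0.0065,0.192,-0.017]
}}

```text
time: 4.05
tool_pos: [0.3779, -0.2749, 0.0057]
tcp_rot: [-3.073, -0.651, 0.001]
wrist_force: [-0.3, 0.5, 0.3]
width: 1.0
grip_force: 0.0
```

Request:
{"op": "step_arm", "data": {
  "series": [0,0,0,0,0,0,0,0,0,0,0,0,0,0,0,0,0,0,0,0,0,0,0,0],
  "gripper": 0,
  "newtons": 40
}}

```text
time: 4.8
tool_pos: [0.3781, -0.2765, 0.0065]
tcp_rot: [3.073, 0.648, 0.001]
wrist_force: [0.2, 0.8, 7.1]
width: 0.204
grip_force: 39.7
```

Request:
{"op": "step_arm", "data": {
  "series": [0,0,-0.03,0,0,0,-0.09,0,0,0,-0.15,0,0.04,-0.03,-0.19,-0.15,0.08,-0.06,-0.19,-0.3,0.12,-0.095,-0.19,-0.45,0.16,-0.127,-0.19,-0.6,0.2,-0.16,-0.19,-0.75]
}}

```text
time: 5.8
tool_pos: [0.496, -0.0472, 0.1952]
tcp_rot: [-2.618, -1.735, 0.001]
wrist_force: [0.4, 0.4, -1.6]
width: 0.2
grip_force: 39.1
```

```bash
python3 -c "
from h import *
rel(.60,.19,.2,10.3)"
```

```text
turn -0.58 q6 0.26 cur -22.9
shift [ 0.259   0.0034 -0.0048] tilt -1.0
```

Request:
{"op": "step_arm", "data": {
  "series": [0.05,0.001,-0.005,-0.15,0.1,0.002,-0.005,-0.3,0.15,0.003,-0.005,-0.45,0.2,0.003,-0.005,-0.58,0.24,0.003,-0.005,-0.58,0.259,0.003,-0.005,-0.58,0.259,0.003,-0.005,-0.58]
}}

```text
time: 6.68
tool_pos: [0.6004, 0.1885, 0.1999]
tcp_rot: [-2.017, -2.408, 0.003]
wrist_force: [-0.4, -0.7, -1.1]
width: 0.2
grip_force: 39.1
```

```bash
cat > tray.py <<'E'
import sys
from h import *
name=sys.argv[1]; 
for c in ['wrist','top','side']:
    p,T=shot(c); save(p,c+'_'+name+sys.argv[2])
    for d in viewer.spot_point(p,name)[:1]: print(c,round(d['score'],2),np.round(d['point']),np.round(world(p,T,d['point'],0),4))
E
python3 tray.py graver_tray a
```

```text
wrist 0.58 [306. 148.] [0.6507 0.2164 0.    ]
top 0.63 [177. 142.] [0.6349 0.2215 0.    ]
side 0.86 [298. 162.] [0.6481 0.2061 0.    ]
```

View pics/wrist_graver_traya.png

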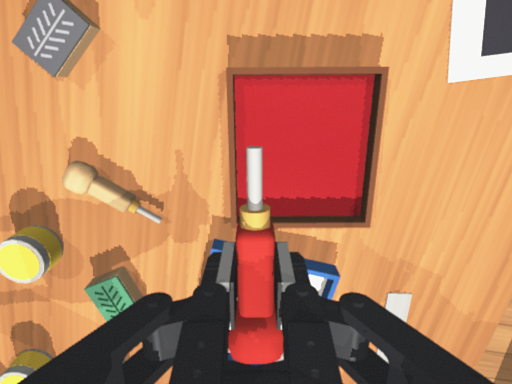

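The tray's outer rim corners are at about (227,69), (388,67), (371,227) and (233,226). The graver hangs true in the grip.

```bash
python3 - <<'E'
from h import *
p,T=shot('wrist')
W=np.array([world(p,T,c,.025) for c in [(227,69),(388,67),(371,227),(233,226)]])[:,:2]
print(W.round(4),W.mean(0).round(4))
for i in range(4):
    e=W[(i+1)%4]-W[i]; print(np.linalg.norm(e).round(4),np.degrees(np.arctan2(e[1],e[0])).round(1))
# rim from top picture
p,T=shot('top');h=hsv(p);H,S,V=[h[...,i].astype(int) for i in range(3)]
c=np.array([.642,.215]);a=np.radians(10.3)
for yaw in [8.,10.3,12.]:
  pass
img=cv2.resize(p['image'][95:185,130:400],None,fx=2.9,fy=2.9,interpolation=cv2.INTER_CUBIC)
cv2.imwrite('pics/trays.png',img[...,::-1])
E
```

```text
[[0.5588 0.2781]
 [0.7047 0.3053]
 [0.7351 0.147 ]
 [0.5881 0.1226]] [0.6467 0.2133]
0.1484 10.6
0.1612 -79.1
0.149 -170.5
0.1582 100.7
```

View pics/trays.png

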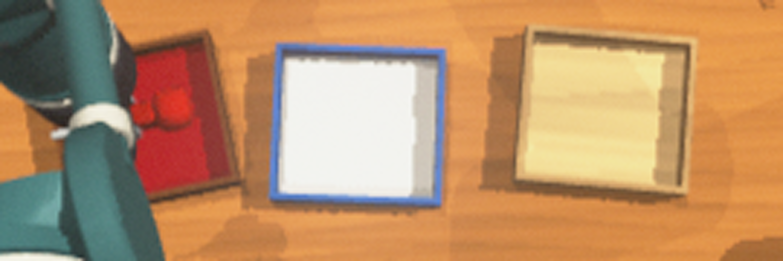

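```bash
python3 - <<'E'
from h import *
p,T=shot('top')
for n,C in [('ink',[(275,43),(447,48),(442,208),(269,202)]),('block',[(525,25),(697,38),(688,195),(515,181)])]:
    W=np.array([world(p,T,(130+c[0]/2.9,95+c[1]/2.9),.025) for c in C])[:,:2]
    print(n,W.mean(0).round(4))
    for i in range(4):
        e=W[(i+1)%4]-W[i]; print(np.linalg.norm(e).round(4),np.degrees(np.arctan2(e[1],e[0])).round(1))
rel(.6747,.2153,.0135,10.3)
E
```

```text
ink [0.6344 0.0056]
0.1636 -93.4
0.1536 176.3
0.1625 86.4
0.153 -3.3
block [ 0.6424 -0.2288]
0.1632 -96.2
0.1511 173.7
0.1622 83.7
0.1506 -5.9
turn -0.006 q6 0.09 cur 10.0
shift [0.0148 0.0777 0.1876] tilt -1.0
```

Request:
{"op": "step_arm", "data": {
  "series": [0.007,0.039,0.02,0,0.015,0.078,0.06,0,0.015,0.078,0.11,0,0.015,0.078,0.15,0,0.015,0.078,0.17,0,0.015,0.078,0.18,0,0.015,0.078,0.187,0,0.015,0.078,0.187,0]
}}

```text
time: 8.12
tool_pos: [0.6758, 0.2166, 0.015]
tcp_rot: [2.018, 2.406, 0.002]
wrist_force: [0.3, 0.2, -0.5]
width: 0.198
grip_force: 39.3
```

Request:
{"op": "step_arm", "data": {
  "series": [0,0,0,0,0,0,0,0,0,0,0,0,0,0,-0.02,0,0,0,-0.06,0,0,0,-0.12,0,0,0,-0.17,0,0,0,-0.17,0],
  "gripper": 0.4
}}

```text
time: 9.12
tool_pos: [0.6793, 0.2177, 0.1933]
tcp_rot: [2.014, 2.401, 0.018]
wrist_force: [0.5, -0.7, 1.2]
width: 0.397
grip_force: 0.0
```

```bash
python3 -c "
from h import *
p,T=shot('wrist')
for d in viewer.spot_point(p,'graver_pale_mid')[:2]: print(d, world(p,T,d['point'],.011))
for d in viewer.spot_point(p,'graver_red_mid')[:2]: print(d, world(p,T,d['point'],.017))
rel(.457,.135,.2)"
```

```text
{'point': [31.4, 215.1], 'score': 0.76} [0.45386806 0.12792262 0.011     ]
{'point': [248.9, 171.9], 'score': 0.67} [0.67618533 0.21647598 0.017     ]
shift [-0.0422 -0.2283 -0.0159] tilt -1.0
```

Request:
{"op": "step_arm", "data": {
  "series": [-0.01,-0.057,-0.012,-0.17,-0.02,-0.114,-0.012,-0.34,-0.03,-0.171,-0.012,-0.51,-0.042,-0.228,-0.012,-0.68,-0.042,-0.228,-0.012,-0.85,-0.042,-0.228,-0.012,-1.05,-0.042,-0.228,-0.012,-1.05,-0.042,-0.228,-0.012,-1.05],
  "gripper": 1.0
}}

```text
time: 10.28
tool_pos: [0.4571, 0.1352, 0.1947]
tcp_rot: [-0.545, -3.092, 0.001]
wrist_force: [-0.5, 0.4, -0.4]
width: 0.999
grip_force: 0.0
```

```bash
python3 gr.py graver_pale_mid; python3 -c "
from h import *
rel(.455,.133,.007,70)"
```

```text
0.62 [250. 168.] [0.4562 0.1317 0.011 ]
[0.45751654 0.13532032 0.19519672]
turn 0.001 q6 -0.99 cur 70.1
shift [ 0.0014 -0.0029  0.1882] tilt -1.0
```

View pics/w_graver_pale_mid.png

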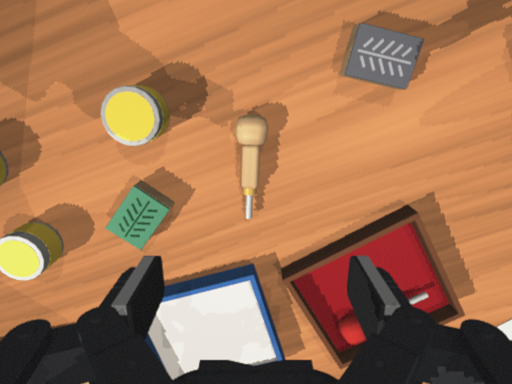

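Request:
{"op": "step_arm", "data": {
  "series": [0,-0.0037,0.06,0.045,0,-0.0037,0.12,0.045,0,-0.0037,0.16,0.045,0,-0.0037,0.18,0.045,0,-0.0037,0.188,0.045,0,-0.0037,0.188,0.045]
}}

```text
time: 11.12
tool_pos: [0.4566, 0.1319, 0.0077]
tcp_rot: [-0.611, -3.081, 0.0]
wrist_force: [-0.4, 0.4, -0.3]
width: 1.003
grip_force: 0.0
```

Request:
{"op": "step_arm", "data": {
  "series": [0,0,0,0,0,0,0,0,0,0,0,0,0,0,0,0,0,0,0,0,0,0,0,0],
  "gripper": 0
}}

```text
time: 11.88
tool_pos: [0.4571, 0.132, 0.0085]
tcp_rot: [0.61, 3.081, 0.001]
wrist_force: [-1.1, -0.8, 6.5]
width: 0.193
grip_force: 39.7
```

```bash
python3 -c "
from h import *
rel(.6197,.2053,.1,10.3)"
```

```text
turn 1.0 q6 -0.95 cur 67.6
shift [-0.1225  0.1298 -0.0913] tilt -1.0
```

Request:
{"op": "step_arm", "data": {
  "series": [0,0,-0.03,0,0,0,-0.08,0,-0.03,0.034,-0.1,0.17,-0.06,0.068,-0.1,0.34,-0.09,0.1,-0.1,0.51,-0.119,0.135,-0.1,0.68,-0.119,0.135,-0.1,0.85,-0.119,0.135,-0.1,1.0]
}}

```text
time: 12.88
tool_pos: [0.6177, 0.2115, 0.1064]
tcp_rot: [-2.018, -2.406, 0.003]
wrist_force: [0.1, -0.7, -1.0]
width: 0.198
grip_force: 39.3
```

```bash
python3 -c "
from h import *
p,T=shot('wrist');save(p,'w5')
rel(.6186,.2113,.0153,10.3)"
```

```text
turn -0.009 q6 0.12 cur 9.8
shift [-0.0003  0.0013  0.0912] tilt -1.0
```

View pics/w5.png

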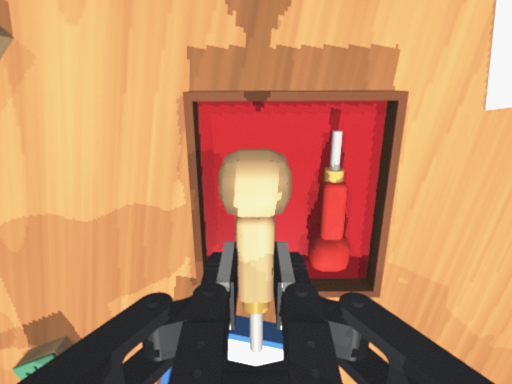

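The red graver lies flat on the right of the tray at (335,205). The pale graver hangs over the left part, which is free, so I'll lower it.

Request:
{"op": "step_arm", "data": {
  "series": [0,0.001,0.04,0,0,0.001,0.065,0,0,0.001,0.08,0,0,0.001,0.091,0,0,0.001,0.091,0,0,0.001,0.091,0]
}}

```text
time: 13.68
tool_pos: [0.6198, 0.2118, 0.0179]
tcp_rot: [2.012, 2.412, 0.002]
wrist_force: [0.1, 0.6, -0.2]
width: 0.201
grip_force: 39.3
```

Request:
{"op": "step_arm", "data": {
  "series": [0,0,0,0,0,0,0,0,0,0,0,0,0,0,-0.02,0,0,0,-0.06,0,0,0,-0.12,0,0,0,-0.18,0,0,0,-0.18,0],
  "gripper": 0.4
}}

```text
time: 14.68
tool_pos: [0.6237, 0.213, 0.2068]
tcp_rot: [2.007, 2.405, 0.02]
wrist_force: [1.2, -0.1, -0.1]
width: 0.401
grip_force: 0.0
```

```bash
python3 -c "
from h import *
p,T=shot('wrist');save(p,'w6')
for n in ['graver_pale_mid','graver_red_mid']:
  for d in viewer.spot_point(p,n)[:1]: print(d, world(p,T,d['point'],.017))
rel(.461,-.003,.2,32.2)"
```

```text
{'point': [249.0, 163.5], 'score': 0.94} [0.61996635 0.21739769 0.017     ]
{'point': [300.3, 172.6], 'score': 0.81} [0.67556859 0.21718112 0.017     ]
turn -0.382 q6 0.11 cur 10.3
shift [-0.1828 -0.1934 -0.0028] tilt -1.0
```

Request:
{"op": "step_arm", "data": {
  "series": [-0.041,-0.043,0,-0.13,-0.082,-0.086,0,-0.26,-0.123,-0.129,0,-0.382,-0.164,-0.172,0,-0.382,-0.183,-0.193,0,-0.382,-0.183,-0.193,0,-0.382,-0.183,-0.193,0,-0.382],
  "gripper": 1.0
}}

```text
time: 15.7
tool_pos: [0.4616, -0.0026, 0.1959]
tcp_rot: [-1.518, -2.749, 0.0]
wrist_force: [1.6, -0.1, 0.4]
width: 1.001
grip_force: 0.0
```

```bash
cat > bl.py <<'E'
import sys
from h import *
name=sys.argv[1]; p,T=shot('wrist'); save(p,'w_'+name)
h=hsv(p);H,S,V=[h[...,i].astype(int) for i in range(3)]
for d in viewer.spot_point(p,name)[:2]: print(round(d['score'],2),np.round(d['point']),np.round(world(p,T,d['point'],.012),4))
blob(p,T,(H>50)&(H<90)&(S>60) if 'green' in name else (S<90)&(V>30)&(V<200),.024,800)
rel(*[float(a) for a in sys.argv[2:]])
E
python3 bl.py block_green_mid .461 -.003 .007 32.2
```

```text
0.75 [255. 169.] [ 0.4625 -0.0017  0.012 ]
0.38 [281. 375.] [ 0.6389 -0.2196  0.012 ]
blob [ 236  140   44   58 2474] mean [0.4626 0.0025] rect [0.4631 0.0017] L [0.0592 0.0429] longang -56.9
turn 0.001 q6 -0.62 cur 32.3
shift [-1.000e-04 -1.300e-03  1.894e-01] tilt -1.0
```

View pics/w_block_green_mid.png

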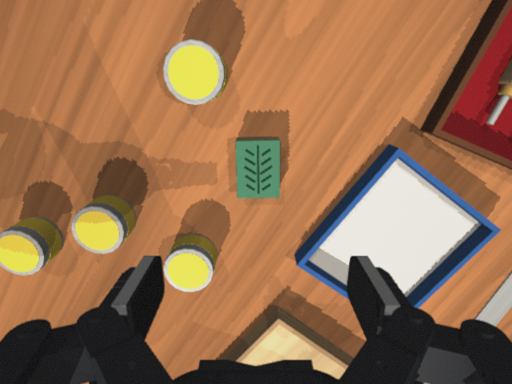

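The green block is centred at (258,168) and square to the gripper, with the neighbouring tins clear of the fingers.

Request:
{"op": "step_arm", "data": {
  "series": [0.002,0.002,0.06,-0.01,0.002,0.002,0.12,-0.01,0.002,0.002,0.16,-0.01,0.002,0.002,0.18,-0.01,0.002,0.002,0.193,-0.01,0.002,0.002,0.193,-0.01]
}}

```text
time: 16.55
tool_pos: [0.4622, 0.0002, 0.0031]
tcp_rot: [-1.502, -2.757, 0.001]
wrist_force: [-0.2, 0.1, -0.1]
width: 1.004
grip_force: 0.0
```

Request:
{"op": "step_arm", "data": {
  "series": [0,0,0,0,0,0,0,0,0,0,0,0,0,0,0,0,0,0,0,0,0,0,0,0],
  "gripper": 0
}}

```text
time: 17.3
tool_pos: [0.4637, -0.0004, 0.0051]
tcp_rot: [1.504, 2.756, 0.002]
wrist_force: [-1.1, -0.4, 6.2]
width: 0.506
grip_force: 42.4
```

```bash
python3 -c "
from h import *
rel(.642,-.229,.12,-6)"
```

```text
turn 0.677 q6 -0.63 cur 32.8
shift [-0.2889  0.0264 -0.1144] tilt -1.0
```

Request:
{"op": "step_arm", "data": {
  "series": [0,0,-0.04,0,0,0,-0.1,0,-0.04,0.003,-0.16,0.1,-0.09,0.008,-0.19,0.25,-0.14,0.013,-0.19,0.4,-0.19,0.018,-0.19,0.55,-0.24,0.022,-0.19,0.68,-0.289,0.026,-0.19,0.68]
}}

```text
time: 18.3
tool_pos: [0.6412, -0.2306, 0.1933]
tcp_rot: [-2.339, -2.096, 0.0]
wrist_force: [0.7, 0.5, 0.8]
width: 0.504
grip_force: 41.6
```

```bash
python3 -c "
from h import *
p,T=shot('wrist');save(p,'w7')
rel(.642,-.229,.2,-6)"
```

```text
turn -0.006 q6 -0.27 cur -6.3
shift [ 0.0066 -0.0032 -0.0071] tilt -0.99999
```

View pics/w7.png

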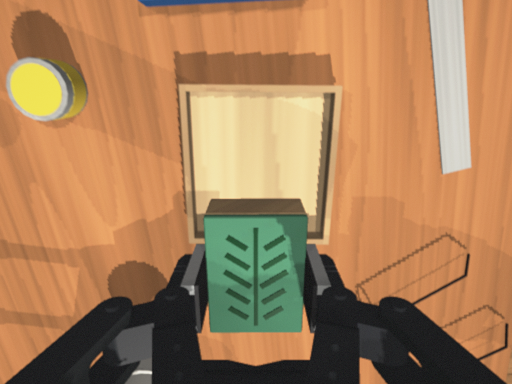

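The green block is held level. The block tray's rim corners are at about (179,87), (341,87), (330,243) and (190,243).

```bash
python3 - <<'E'
from h import *
p,T=shot('wrist')
W=np.array([world(p,T,c,.025) for c in [(179,87),(341,87),(330,243),(190,243)]])[:,:2]
print(W.round(4),W.mean(0).round(4))
for i in range(4):
    e=W[(i+1)%4]-W[i]; print(np.linalg.norm(e).round(4),np.degrees(np.arctan2(e[1],e[0])).round(1))
rel(.646,-.193,.0125,-6)
E
```

```text
[[ 0.5851 -0.1479]
 [ 0.7323 -0.1643]
 [ 0.7165 -0.3225]
 [ 0.5673 -0.3056]] [ 0.6503 -0.2351]
0.1481 -6.4
0.159 -95.7
0.1501 173.5
0.1588 83.5
turn -0.006 q6 -0.27 cur -6.4
shift [ 0.0407 -0.0012  0.1802] tilt -1.0
```

Request:
{"op": "step_arm", "data": {
  "series": [0.018,0.003,0.04,0,0.036,0.006,0.09,0,0.036,0.006,0.13,0,0.036,0.006,0.155,0,0.036,0.006,0.17,0,0.036,0.006,0.18,0,0.036,0.006,0.18,0,0.036,0.006,0.18,0]
}}

```text
time: 19.4
tool_pos: [0.6516, -0.1945, 0.0152]
tcp_rot: [2.337, 2.097, 0.002]
wrist_force: [0.4, 0.0, -0.8]
width: 0.504
grip_force: 41.6
```

Request:
{"op": "step_arm", "data": {
  "series": [0,0,0,0,0,0,0,0,0,0,0,0,0,0,-0.02,0,0,0,-0.06,0,0,0,-0.12,0,0,0,-0.18,0,0,0,-0.18,0],
  "gripper": 0.8
}}

```text
time: 20.4
tool_pos: [0.6554, -0.1956, 0.2041]
tcp_rot: [2.328, 2.089, 0.012]
wrist_force: [0.1, -0.9, 0.2]
width: 0.799
grip_force: 0.0
```

```bash
python3 -c "
from h import *
p,T=shot('wrist');save(p,'w8')
for d in viewer.spot_point(p,'block_green_mid')[:1]: print(d, world(p,T,d['point'],.018))
rel(.55,.05,.2)
rel(.393,.28,.2,-32.6)"
```

```text
{'point': [249.3, 165.1], 'score': 0.67} [ 0.65272579 -0.19195273  0.018     ]
shift [ 0.232  -0.1272 -0.004 ] tilt -0.99999
turn 0.461 q6 -0.22 cur -6.2
shift [ 0.4437 -0.3081 -0.0049] tilt -0.99999
```

Request:
{"op": "step_arm", "data": {
  "series": [0.052,-0.036,0,0,0.104,-0.072,0,0.05,0.155,-0.108,0,0.1,0.207,-0.144,0,0.2,0.258,-0.18,0,0.3,0.31,-0.215,0,0.4,0.361,-0.25,0,0.46,0.41,-0.285,0,0.46],
  "gripper": 1.0
}}

```text
time: 21.5
tool_pos: [0.4089, 0.2451, 0.192]
tcp_rot: [-2.755, -1.509, 0.005]
wrist_force: [0.2, 0.3, 0.2]
width: 1.0
grip_force: 0.0
```

Request:
{"op": "step_arm", "data": {
  "series": [0.034,-0.023,0,0,0.034,-0.023,0,0,0.034,-0.023,0,0]
}}

```text
time: 21.88
tool_pos: [0.4093, 0.2843, 0.1923]
tcp_rot: [2.754, 1.511, -0.005]
wrist_force: [-1.1, 1.1, 0.1]
width: 1.001
grip_force: 0.0
```

```bash
python3 bl.py block_grey_mid .393 .28 .003 -32.6
```

```text
0.69 [245. 181.] [0.3935 0.2801 0.012 ]
blob [ 225  151   45   58 2523] mean [0.3979 0.2832] rect [0.3975 0.2824] L [0.0596 0.0438] longang 57.5
blob [ 110  256   54   83 2675] mean [0.2189 0.233 ] rect [0.2176 0.236 ] L [0.1136 0.054 ] longang 32.8
blob [ 357  256   48   76 1181] mean [0.4561 0.0902] rect [0.4567 0.0871] L [0.1148 0.031 ] longang 80.6
blob [  16  328   94   56 2830] mean [0.0724 0.2051] rect [0.076  0.2195] L [0.1189 0.0862] longang -32.4
blob [ 404  333   81   51 1976] mean [ 0.4696 -0.049 ] rect [ 0.4832 -0.0433] L [0.1018 0.0786] longang -32.4
turn -0.0 q6 1.13 cur -32.6
shift [-0.0121 -0.0121  0.1899] tilt -1.0
```

View pics/w_block_grey_mid.png

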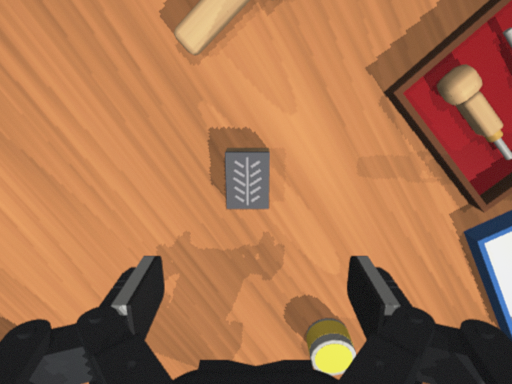

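The grey block is at (247,180), square to the gripper and clear on both sides.

Request:
{"op": "step_arm", "data": {
  "series": [-0.0095,-0.011,0.06,0,-0.0095,-0.011,0.12,0,-0.0095,-0.011,0.16,0,-0.0095,-0.011,0.18,0,-0.0095,-0.011,0.19,0,-0.0095,-0.011,0.19,0]
}}

```text
time: 22.72
tool_pos: [0.396, 0.2824, 0.0036]
tcp_rot: [2.756, 1.508, -0.002]
wrist_force: [0.9, -0.7, -0.2]
width: 1.0
grip_force: 0.0
```

Request:
{"op": "step_arm", "data": {
  "series": [0,0,0,0,0,0,0,0,0,0,0,0,0,0,0,0,0,0,0,0,0,0,0,0],
  "gripper": 0
}}

```text
time: 23.48
tool_pos: [0.397, 0.2839, 0.0051]
tcp_rot: [-2.755, -1.51, -0.004]
wrist_force: [0.1, -0.5, 6.8]
width: 0.503
grip_force: 42.2
```

```bash
python3 -c "
from h import *
rel(.6452,-.2695,.15,-6.3)"
```

```text
turn -0.458 q6 1.14 cur -32.5
shift [-0.3328  0.507  -0.145 ] tilt -1.0
```

Request:
{"op": "step_arm", "data": {
  "series": [0,0,-0.04,0,0,0,-0.1,0,-0.03,0.045,-0.145,0,-0.06,0.092,-0.17,0,-0.092,0.14,-0.17,0,-0.124,0.19,-0.17,-0.1,-0.156,0.24,-0.17,-0.2,-0.19,0.289,-0.17,-0.3]
}}

```text
time: 24.48
tool_pos: [0.5378, -0.0341, 0.1739]
tcp_rot: [2.495, 1.909, 0.001]
wrist_force: [0.7, 0.2, -0.5]
width: 0.506
grip_force: 41.5
```

```bash
python3 -c "
from h import *
shot('wrist')
rel(.6452,-.2695,.15,-6.3)"
```

```text
turn -0.154 q6 0.15 cur -15.1
shift [-0.1935  0.1604  0.026 ] tilt -0.99998
```

Request:
{"op": "step_arm", "data": {
  "series": [-0.04,0.033,0,-0.05,-0.085,0.07,0,-0.1,-0.13,0.108,0,-0.154,-0.17,0.141,0.01,-0.154,-0.193,0.16,0.02,-0.154,-0.193,0.16,0.026,-0.154,-0.193,0.16,0.026,-0.154,-0.193,0.16,0.026,-0.154]
}}

```text
time: 25.52
tool_pos: [0.6403, -0.2596, 0.1481]
tcp_rot: [-2.343, -2.092, -0.0]
wrist_force: [-0.6, 0.4, 0.5]
width: 0.503
grip_force: 41.5
```

```bash
python3 -c "
from h import *
p,T=shot('wrist');save(p,'w9')
for d in viewer.spot_point(p,'block_green_mid')[:1]: print(d, world(p,T,d['point'],.018))
rel(.6452,-.2695,.0125,-6.3)"
```

```text
{'point': [257.3, 105.3], 'score': 0.59} [ 0.64998243 -0.19263221  0.018     ]
turn -0.003 q6 -0.31 cur -6.5
shift [-0.0091  0.0055  0.1361] tilt -1.0
```

View pics/w9.png

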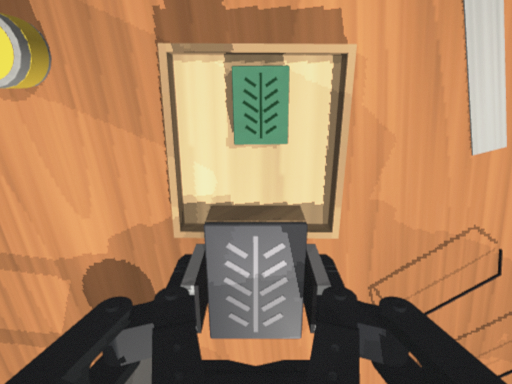

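The green block lies flat at the tray's far end, (260,105). The near half is free for the grey block.

Request:
{"op": "step_arm", "data": {
  "series": [-0.0065,0.0055,0.04,0,-0.0065,0.0055,0.085,0,-0.0065,0.0055,0.115,0,-0.0065,0.0055,0.128,0,-0.0065,0.0055,0.136,0,-0.0065,0.0055,0.136,0,-0.0065,0.0055,0.136,0]
}}

```text
time: 26.5
tool_pos: [0.6465, -0.2685, 0.0136]
tcp_rot: [2.342, 2.09, 0.002]
wrist_force: [-0.2, 0.5, 0.3]
width: 0.503
grip_force: 41.5
```

Request:
{"op": "step_arm", "data": {
  "series": [0,0,0,0,0,0,0,0,0,0,0,0,0,0,-0.02,0,0,0,-0.06,0,0,0,-0.12,0,0,0,-0.18,0,0,0,-0.18,0],
  "gripper": 0.8
}}

```text
time: 27.5
tool_pos: [0.6499, -0.2701, 0.2025]
tcp_rot: [2.333, 2.081, 0.01]
wrist_force: [-0.0, -0.3, 0.2]
width: 0.797
grip_force: 0.0
```

```bash
python3 -c "
from h import *
p,T=shot('wrist');save(p,'w10')
for n in ['block_green_mid','block_grey_mid']:
  for d in viewer.spot_point(p,n)[:1]: print(d, world(p,T,d['point'],.018))
rel(.459,-.134,.2,-6)"
```

```text
{'point': [244.9, 90.6], 'score': 0.71} [ 0.65192387 -0.19250443  0.018     ]
{'point': [248.5, 169.4], 'score': 0.94} [ 0.64588315 -0.2707285   0.018     ]
turn -0.009 q6 -0.32 cur -6.5
shift [ 0.1119 -0.2001 -0.0075] tilt -1.0
```

Request:
{"op": "step_arm", "data": {
  "series": [0.028,-0.05,0,0.15,0.056,-0.1,0,0.3,0.084,-0.15,0,0.45,0.112,-0.2,0,0.6,0.112,-0.2,0,0.77,0.112,-0.2,0,0.77,0.112,-0.2,0,0.77,0.112,-0.2,0,0.77],
  "gripper": 1.0
}}

```text
time: 28.65
tool_pos: [0.4597, -0.1343, 0.1916]
tcp_rot: [-2.957, -1.059, 0.001]
wrist_force: [0.4, -0.4, 0.3]
width: 1.003
grip_force: 0.0
```

```bash
python3 - <<'E'
from h import *
p,T=shot('wrist');save(p,'w_tin')
for d in viewer.spot_point(p,'ink_tin_mid')[:4]: 
    w=world(p,T,d['point'],.019); print(round(d['score'],2),np.round(d['point']),w.round(4),'r',np.hypot(*w[:2]).round(3))
h=hsv(p);H,S,V=[h[...,i].astype(int) for i in range(3)]
blob(p,T,(H>25)&(H<34)&(S>150)&(V>180),.038,500)
rel(.459,-.134,.004)
E
```

```text
0.95 [217. 313.] [ 0.2976 -0.2076  0.019 ] r 0.363
0.85 [249. 174.] [ 0.4538 -0.1302  0.019 ] r 0.472
0.79 [ 50. 126.] [0.3681 0.0488 0.019 ] r 0.371
0.62 [198. 248.] [ 0.3525 -0.1403  0.019 ] r 0.379
blob [  13  107   48   47 1715] mean [0.3671 0.0487] rect [0.367  0.0484] L [0.0415 0.0415] longang 77.7
blob [ 229  154   45   43 1507] mean [ 0.458  -0.1295] rect [ 0.4577 -0.1295] L [0.042  0.0414] longang -50.6
blob [ 175  235   41   37 1167] mean [ 0.3564 -0.1374] rect [ 0.3562 -0.1374] L [0.0419 0.0416] longang 39.4
blob [195 310  38  30 901] mean [ 0.2962 -0.2064] rect [ 0.2961 -0.2066] L [0.0418 0.0398] longang -50.5
shift [-0.0003 -0.0006  0.1876] tilt -1.0
```

View pics/w_tin.png

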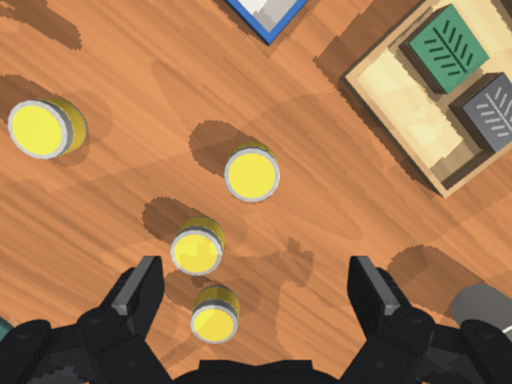

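Four tins in this view: (251,175) at r = 0.475 m, (198,247) at 0.38, (215,323) at 0.36 and (41,129) at 0.37. The one at (251,175) is farthest from the base, so it is the one meant. Both blocks lie flat in the pale tray.

Request:
{"op": "step_arm", "data": {
  "series": [0.001,-0.005,0.05,0,0.001,-0.005,0.1,0,0.001,-0.005,0.14,0,0.001,-0.005,0.165,0,0.001,-0.005,0.18,0,0.001,-0.005,0.187,0,0.001,-0.005,0.187,0]
}}

```text
time: 29.62
tool_pos: [0.4574, -0.1297, 0.0051]
tcp_rot: [2.958, 1.058, 0.0]
wrist_force: [-0.4, -0.6, 0.7]
width: 0.997
grip_force: 0.0
```

Request:
{"op": "step_arm", "data": {
  "series": [0,0,0,0,0,0,0,0,0,0,0,0,0,0,0,0,0,0,0,0,0,0,0,0],
  "gripper": 0
}}

```text
time: 30.38
tool_pos: [0.458, -0.1298, 0.0062]
tcp_rot: [2.957, 1.057, 0.003]
wrist_force: [-1.7, 0.6, 6.2]
width: 0.618
grip_force: 41.9
```

```bash
python3 -c "
from h import *
rel(.638,.002,.12,-3.5)"
```

```text
turn -0.823 q6 0.56 cur -50.6
shift [ 0.2229  0.0124 -0.1135] tilt -1.0
```

Request:
{"op": "step_arm", "data": {
  "series": [0,0,-0.02,0,0,0,-0.06,0,0,0,-0.11,0,0.045,0.003,-0.13,-0.16,0.09,0.005,-0.13,-0.33,0.135,0.008,-0.13,-0.5,0.18,0.01,-0.13,-0.66,0.21,0.012,-0.13,-0.82]
}}

```text
time: 31.38
tool_pos: [0.6282, -0.0042, 0.1349]
tcp_rot: [2.284, 2.156, 0.001]
wrist_force: [-0.3, 0.5, -1.3]
width: 0.616
grip_force: 42.6
```

```bash
python3 -c "
from h import *
p,T=shot('wrist');save(p,'w11')
rel(.640,.0,.0145,-3.5)"
```

```text
turn 0.009 q6 0.01 cur -3.0
shift [0.0026 0.0083 0.1207] tilt -0.99999
```

View pics/w11.png

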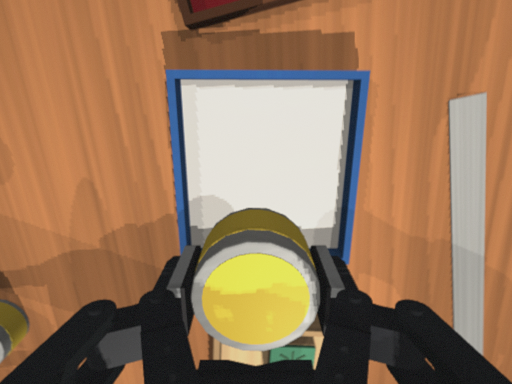

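```bash
python3 -c "
from h import *
p,T=shot('wrist')
a,b,c=[world(p,T,u,.025)[:2] for u in [(165,71),(368,71),(350,262)]]
print(a,b,c,(a+c)/2,np.linalg.norm(a-b),np.linalg.norm(b-c))
rel(.640,.0,.0145,-3.5)"
```

```text
[0.57076645 0.09422515] [0.71962896 0.08636349] [ 0.71275675 -0.07278457] [0.6417616  0.01072029] 0.1490699572632357 0.15929635837251632
turn 0.001 q6 0.01 cur -3.4
shift [0.0042 0.0103 0.1205] tilt -1.0
```

The tin hangs upright over the ink tray. The tray's centre works out at about (0.642, 0.010).

Request:
{"op": "step_arm", "data": {
  "series": [0.006,0.006,0.03,0,0.012,0.0115,0.07,0,0.012,0.0115,0.095,0,0.012,0.0115,0.11,0,0.012,0.0115,0.117,0,0.012,0.0115,0.1215,0,0.012,0.0115,0.1215,0,0.012,0.0115,0.1215,0]
}}

```text
time: 32.48
tool_pos: [0.6399, 0.0056, 0.0144]
tcp_rot: [2.291, 2.148, 0.002]
wrist_force: [0.2, -0.5, -0.9]
width: 0.613
grip_force: 42.7
```

Request:
{"op": "step_arm", "data": {
  "series": [0,0,0,0,0,0,0,0,0,0,0,0,0,0,0,0,0,0,-0.02,0,0,0,-0.06,0,0,0,-0.12,0,0,0,-0.18,0],
  "gripper": 1.0
}}

```text
time: 33.48
tool_pos: [0.6391, 0.0056, 0.1964]
tcp_rot: [2.291, 2.149, 0.001]
wrist_force: [1.3, -0.4, -0.5]
width: 1.001
grip_force: 0.0
```

Request:
{"op": "step_arm", "data": {
  "series": [-0.05,-0.05,-0.18,0,-0.1,-0.1,-0.18,0,-0.1,-0.15,-0.18,0,-0.1,-0.2,-0.18,0,-0.1,-0.2,-0.18,0,-0.1,-0.2,-0.18,0]
}}

```text
time: 34.22
tool_pos: [0.4314, -0.082, 0.378]
tcp_rot: [2.288, 2.142, 0.006]
wrist_force: [0.2, 0.7, 0.9]
width: 0.998
grip_force: 0.0
```

```bash
python3 -c "
from h import *
p,T=shot('side');q,U=shot('top')
a=cv2.resize(p['image'][90:300,160:440],None,fx=2,fy=2)
b=cv2.resize(q['image'][95:185,130:400],None,fx=560/270,fy=560/270)
cv2.imwrite('pics/end.png',np.vstack([a,b])[:600,:,::-1]); print(monitor.read_state()['tool_pos'])"
```

```text
[ 0.43313049 -0.08144179  0.37502925]
```

View pics/end.png

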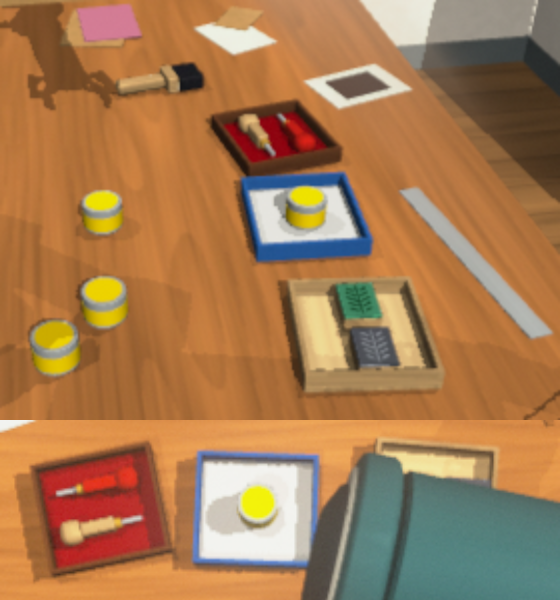

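The final view shows both gravers flat in the red-floored tray, at about (255,135) and (295,130). The tin stands upright in the blue tray at (306,207), and both blocks lie face up in the pale tray at (358,300) and (373,347). The brush hasn't moved and the arm is clear.

```bash
python3 -c "
from h import *
print(job.finish_job())"
```

```text
the job is handed in; nothing more can be done
None
```

The job is handed in: both gravers, both blocks and the ink tin lie flat in their own trays (blocks face up, tin upright), finished at about 34 s of the 115 s allowed. The cup and brush were never touched; no verdict came back.

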